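# Rock the sorting gate over and feed the ball down the other chute

## Task

The seesaw gate of the ball sorter is tipped towards one of its two chutes. Press down the raised end of its deck with the fingertips until the gate rocks over and rests the other way, and only then push the waiting steel ball forward out of its dip in the rails, so that it runs onto the gate and down the newly opened chute into the catch tray at that end. Only press and push: the ball must not be picked up or lifted off the rails, and the contactor and the connector that stand beside the rails stay where they are.

Things in the scene. Friction and masses are not known exactly. Their poses are not given: they have to be found in the camera images.
- sorter: fixed ball sorter, grey plates on a dark base, 376 mm along y, about 200 mm along x. Origin on the work surface below the middle of the gate. x runs from the feed rails to the gate, away from the robot; y along the deck to the left chute; z up. Cheek plates before and behind the gate (inner faces x = -37, +37 mm) are 120 mm high (back one 140 where |y| < 40, front one 111 where |y| < 18)
- rail_rest (a point): lowest point of the feed rails, 121 mm up, x = -118 mm, where the ball rests. Two steel rods 6 mm thick, 20 mm apart, run along the sorter's x at y = 0 from x = -141 to -30 mm, open above and behind. 15 mm farther on a crest 3 mm higher (rod tops 127 mm up), then they slope down to the gate: a ball pushed past the crest runs on by itself
- tray_left (a point): where the ball lies once it has run down the left (+y) chute: y = +157 mm, centre about 73 mm up. The chute slopes outward between the cheek plates (98 mm high there) to a tray closed by an end wall at y = 174 mm, 102 mm high
- tray_right (a point): the same for the right chute, y = -157 mm
- gate (a joint): tilt of the seesaw gate about a shaft along the sorter's x, 75 mm up. +0.22 rad: left (+y) end of the deck up, ball runs to the right chute; -0.22: right end up, ball runs to the left chute; 0 level. Top-heavy: falls to the nearer stop, needs under 2 N to press at the raised end and falls over by itself once past level. Starts on either side, at rest within 0.5 s
- deck_left (a point): press point on top of the gate's flat steel deck (68 mm along x, 160 along y, 4 thick), 70 mm left (+y) of its middle, 10 mm short of that end; about 120 mm above the work surface when raised, 105 when level, 89 when down. Clear space between the cheek plates there: 74 mm
- deck_right (a point): the same press point 70 mm right (-y) of the middle of the deck
- ball_center (a point): centre of the smooth oiled steel ball (low friction), 30 mm in diameter, about 0.11 kg, waiting in the dip of the rails with its centre 136 mm above the work surface; about 0.3 N pushes it over the crest
- contactor: black contactor with two copper studs, 70 x 60 x 63 mm, standing loose on the surface to the left of the feed rails; origin at the centre of its underside
- connector_half: small dark connector with two copper pins, 34 x 50 x 46 mm, standing loose on the surface to the right of the feed rails; origin at the centre of its underside
Not all that is in view belongs to the job. Of the things like the part that bears ball_center, leave any that is brown; of the rest the smaller one is meant.

How it is judged:
By the outcome, as a careful person would: the job done as asked, in the order asked, and still so for the second after the job is handed in, with the robot touching nothing.
It also fails if it takes over 38 s, if anything falls off the work surface, if the arm or the gripper's body presses on something with over 40 N, if the wrist force passes 120 N, or if a joint passes its speed limit or range.

## Robot

A 6-joint arm with a two-finger parallel gripper is mounted at the origin on the work surface; the furniture and walls round the work are solid. World frame = base frame: x ahead of the robot, y to its left, z up, the work surface at z = 0. Lengths are in mm, angles in degrees, forces in N, time in s.
With the tool pointing down it reaches from about 300 to 850 mm from the base axis. Payload 4.2 kg.
Tool frame: the origin (TCP) lies on the centre line of the jaws, within the pads' length; the fingertips stand 14 mm ahead of it and the grasp point (between the pads) lies 5 mm behind it; z points along the fingers, y is the line along which they close (so a half turn about z gives the same grasp; the last joint's range is limited). The gripper opens to 91 mm and grips with 3 to 60 N. Pads are 32 mm wide; open, the fingers measure 118 mm over their backs; the gripper's body (76 mm by 178 mm) begins 60 mm behind the grasp point.
Start: joints at [-73.396, 18.312, 89.639, -0, 72.044, -1.146], TCP at [175.302, -547.641, 227.976] pointing down, gripper open.
Joint ranges: [-177.97, 177.97], [-48.28, 115.42], [12.27, 149.76], [-77.06, 257.06], [2.81, 150.46], [-146.56, 146.56]. Speed limits (degrees/s): [147.25, 147.25, 180, 180, 180, 180].

## Interface

Orientations are given as [roll, pitch, yaw] about the fixed x, y, z axes, in that order (R = Rz(yaw) Ry(pitch) Rx(roll)).
In Python, from workcell import env gives the robot as it stands.
- The arm moves only by the tool arm_command, never from a script. Its argument "motion" is a list of rows, each an object with "offset": the shift along the tool's x, y, z in m, a list of three; "spin": the turn about the tool's z in rad. In form: [{"offset": [tx, ty, tz], "spin": spin}, ...]. A call has 1 to 5 rows; each row shifts and turns the commanded pose from where the row before left it, along the tool's axes as they then stand; what a row does not reach is not made up. A row lasts 1/8 s, in which the tool goes at most 62.5 mm and 10.7 degrees, less where a joint would pass 70% of its speed; a pose out of reach is approached as far as the arm can. A call with a gripper value outside its range is refused whole. "jaw" is the finger opening in m, from 0 to 0.0912, set as the call begins (left out, the last holds). The fingers move at their own pace and stop on an object; "newtons" is the grip in N (left out, the last holds). Time passes only in rows, so rows that do not move let the fingers close. It gives the time, the measured TCP pose, the force, the opening and the grip force at its end, in the units of the state.
- env.state(): the state, without advancing time (a new reading comes with each control period).
- env.grab_frame(name): name is "side" or "top" or "wrist"; returns (picture, depth): 480x640x3 uint8, blue, green, red; 480x640 float32, mm along the optical axis (not along the pixel's ray), 0 where there is no reading.
- env.camera_model(name): a dict with "fx", "fy", "cx", "cy" (pixels), "eye" and "rotation" of the camera in the world; the wrist camera has in their place "hand_eye" (4x4, takes a point from camera to tool coordinates, whose origin is the TCP and whose axes are the flange's). Camera axes: x right, y down, z forward; pixel columns grow to the right and rows downward; lengths in mm; the calibration is good to about 2 mm. The wrist camera is an equidistant fisheye: a pixel r from the principal point sees the ray r / f radians off the axis. A picture is of the moment at which its call begins: read the wrist's pose just before it. camera_model takes no time and is no camera call.
- env.job_done(): hands the job in; it is judged then, once.
Trained networks look in the newest picture that a camera, given by its name, has taken for a name from the list of things; names that differ only in an ending like _2 or _b are one class to them, and where a whole thing is asked for, a point or a joint stands for the part that bears it (a point fixed in the world has none). Each returns a list of dicts, best first, with "score" (0 to 1); they miss things now and then, are a little off and sometimes report something else, mostly with a low value. They report only what shows in the picture. A call takes as long as a camera call. They do not tell look-alikes from the thing itself.
- env.boxes_of(camera, target): "bbox" ([left, top, right, bottom] in pixels, round what is visible of it).
- env.pinpoint(camera, target): "location" ([column, row] in pixels: a listed point, or the origin of a listed thing).
The state is a dict: "time_s": time; "qpos": joint angles; "qvel": joint speeds; "effort": joint torques, N m; "ee_pos": TCP position; "ee_rot": TCP orientation; "force": force on the tool from outside, world axes, zero at the start; "torque": the same for the moment, N m; "gripper_width": finger opening in mm; "gripper_force": force on a finger pad.
Only numpy, scipy, OpenCV 4.12 (cv2) and the standard library are available. Lean on these libraries where they do the work, as an engineer would, in place of code of your own. Each camera call takes 0.05 s, during which the arm holds its last target. There are 200 camera calls.

## Working session

There is one attempt and no reset: what is moved stays moved. The work goes in short steps, Python scripts to look and compute and a tool call to move; the robot and the scene stay as the last step left them, time stands still between calls to the robot, and variables do not carry over. Pictures are saved under pics/ and viewed, at most 10 in all, crops included, and the job is handed in when it is done.

Besides the shell and the picture viewer there is one more tool, called after "Request:" as name([rows], argument=value, ...), one row to a line, values as JSON. arm_command: Moves the arm, as the interface text tells. Its arguments: {"type":"object","properties":{"motion":{"type":"array"},"jaw":{"type":"number"},"newtons":{"type":"number"}},"required":["motion"]}

```bash
mkdir -p pics; cat > h.py <<'E'
import numpy as np, cv2
from workcell import env
def unproj(cam,px,d):
    m=env.camera_model(cam); p=np.array([(px[0]-m['cx'])/m['fx']*d,(px[1]-m['cy'])/m['fy']*d,d])
    return np.array(m['rotation'])@p+np.array(m['eye'])
def ray_z(cam,px,z):
    m=env.camera_model(cam); R=np.array(m['rotation']); e=np.array(m['eye'])
    v=R@np.array([(px[0]-m['cx'])/m['fx'],(px[1]-m['cy'])/m['fy'],1]); return e+v*(z-e[2])/v[2]
E
python3 - <<'E'
from h import *
for c in ('side','top'):
    im,d=env.grab_frame(c); cv2.imwrite(f'pics/{c}0.png',im); np.save(f'{c}.npy',d)
    for t in ('ball_center','rail_rest','tray_left','tray_right','deck_left','deck_right','contactor','connector_half','sorter'):
        print(c,t,[(np.round(r['location']).tolist(),round(r['score'],2)) for r in env.pinpoint(c,t)[:4]])
    print([(np.round(r['bbox']).tolist(),round(r['score'],2)) for r in env.boxes_of(c,'ball_center')[:5]])
s=env.state(); print(s['time_s'],s['ee_pos'],s['ee_rot'],env.camera_model('top'))
E
```

```text
side ball_center [([357.0, 245.0], 0.65), ([414.0, 297.0], 0.55), ([265.0, 271.0], 0.25)]
side rail_rest [([354.0, 251.0], 0.69)]
side tray_left [([232.0, 315.0], 0.94)]
side tray_right [([329.0, 201.0], 0.56), ([304.0, 211.0], 0.46)]
side deck_left [([264.0, 272.0], 0.86)]
side deck_right [([303.0, 208.0], 0.89)]
side contactor [([265.0, 273.0], 0.24)]
side connector_half [([364.0, 266.0], 0.69)]
side sorter [([290.0, 281.0], 0.7)]
[([344.0, 234.0, 364.0, 254.0], 0.89), ([405.0, 289.0, 423.0, 309.0], 0.72), ([243.0, 204.0, 328.0, 283.0], 0.7)]
top ball_center [([260.0, 327.0], 0.96), ([300.0, 271.0], 0.85), ([325.0, 331.0], 0.75)]
top rail_rest [([300.0, 274.0], 0.6)]
top tray_left [([235.0, 178.0], 0.88)]
top tray_right [([416.0, 232.0], 0.82)]
top deck_left [([280.0, 191.0], 0.83)]
top deck_right [([360.0, 210.0], 0.86), ([298.0, 270.0], 0.35), ([325.0, 210.0], 0.26)]
top contactor [([254.0, 251.0], 0.78)]
top connector_half [([369.0, 277.0], 0.6)]
top sorter [([328.0, 211.0], 0.9)]
[([251.0, 313.0, 276.0, 340.0], 0.87), ([290.0, 261.0, 308.0, 286.0], 0.82), ([316.0, 322.0, 334.0, 339.0], 0.77)]
1.1 [ 175.31679439 -547.65051215  227.9744159 ] [ 1.79993734e+02 -2.21047607e-03  1.77474735e+01] {'fx': 529.8448829890217, 'fy': 529.8448829890217, 'cx': 323.0145992186923, 'cy': 248.7373672902, 'eye': array([ 467.75061885, -284.14068416,  944.36169437]), 'rotation': array([-178.04752994,    2.24173405,  -90.0298688 ])}
```

View pics/top0.png

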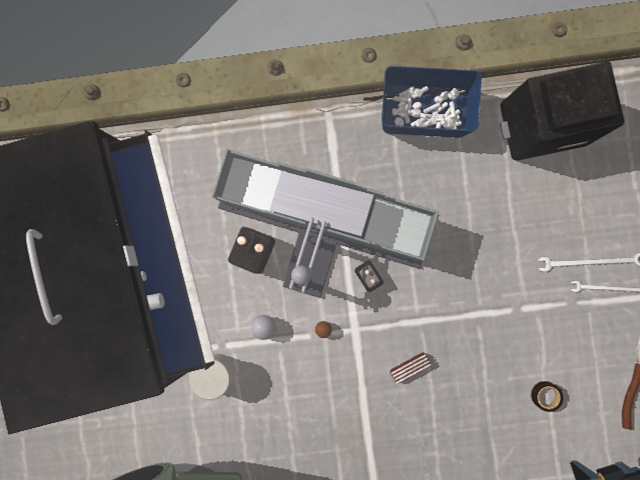

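View pics/side0.png

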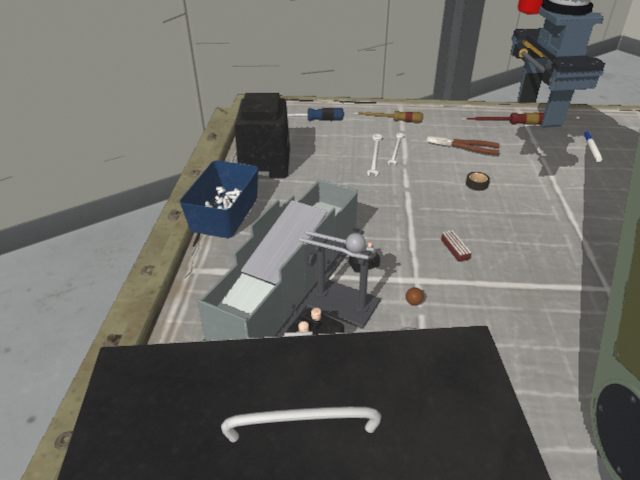

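The top view shows the steel ball on the rails at about (300,272). The larger grey ball at (262,327) and the brown one at (323,329) are on the table. The gate deck runs from about (275,185) to (368,215), and its right end looks raised. Next I measure.

```bash
cat > h.py <<'E'
import numpy as np, cv2
from scipy.spatial.transform import Rotation as Ro
from workcell import env
def cam(c):
    m=env.camera_model(c); return m,Ro.from_euler('xyz',m['rotation'],degrees=True).as_matrix(),np.array(m['eye'])
def unproj(c,u,v,d):
    m,R,e=cam(c); p=np.stack([(u-m['cx'])/m['fx']*d,(v-m['cy'])/m['fy']*d,d],-1); return p@R.T+e
def ray_z(c,px,z):
    m,R,e=cam(c); v=R@np.array([(px[0]-m['cx'])/m['fx'],(px[1]-m['cy'])/m['fy'],1]); return e+v*(z-e[2])/v[2]
E
python3 - <<'E'
from h import *
from scipy.optimize import minimize
d=np.load('top.npy'); v,u=np.mgrid[0:480,0:640]; P=unproj('top',u,v,d)
for n,px in dict(deckL=(283,192),deckR=(360,210),mid=(325,205),ball=(299,270),table=(340,290),con=(369,277),cont=(254,251)).items(): print(n,P[px[1],px[0]].round(1))
# plate outline: points in the sorter box 60..150 mm high
m=np.zeros((480,640),bool); m[140:275,205:445]=1
m&=(P[...,2]>88)&(P[...,2]<150)&(d>0)
m[235:,:340]=0
Q=P[m][:,:2].astype(np.float32); r=cv2.minAreaRect(Q); print('rect z>88',r)
m2=np.zeros((480,640),bool); m2[140:275,205:445]=1; m2&=(P[...,2]>50)&(P[...,2]<160)&(d>0); m2[225:,:345]=0
n,l=cv2.connectedComponents(m2.astype(np.uint8)); k=l[205,325]; print('rect50',cv2.minAreaRect(P[l==k][:,:2].astype(np.float32)))
for px,z in (((300,272),136),((300,271),136),((235,178),58),((416,232),58),((280,191),89),((360,210),120),((328,211),0)): print(px,ray_z('top',px,z).round(1))
# ball sphere fit
b=P[258:288,287:312].reshape(-1,3); b=b[(b[:,2]>138)&(b[:,2]<155)]
f=lambda c:np.sum(np.abs(np.linalg.norm(b-c,axis=1)-15))
print(len(b),minimize(f,[b[:,0].mean(),b[:,1].mean(),136],method='Nelder-Mead').x)
for px in ((235,178),(250,185),(416,232),(400,228)): print(px,P[px[1],px[0]].round(1))
E
```

```text
deckL [ 589.2 -185.7   90.4]
deckR [ 556.4 -309.6  117.4]
mid [ 566.1 -254.5  104.4]
ball [ 463.  -216.6  146.4]
table [ 426.5 -277.4   -1. ]
con [ 450.3 -327.2   34.9]
cont [ 494.8 -131.2   46.3]
rect z>88 ((561.7227783203125, -250.97486877441406), (356.1678466796875, 98.18587493896484), 73.0876693725586)
rect50 ((569.2764892578125, -253.2789764404297), (356.1574401855469, 82.50739288330078), 73.13277435302734)
(300, 272) [ 459.8 -217.3  136. ]
(300, 271) [ 461.4 -217.3  136. ]
(235, 178) [ 618.2 -100.3   58. ]
(416, 232) [ 525.6 -404.5   58. ]
(280, 191) [ 591.1 -180.7   89. ]
(360, 210) [ 556.2 -309.6  120. ]
(328, 211) [ 567.5 -256.1    0. ]
282 [ 455.97175074 -218.78794033  134.87053006]
(235, 178) [ 618.4 -100.    56.6]
(250, 185) [ 605.2 -127.    63.9]
(416, 232) [ 525.5 -404.3   59.2]
(400, 228) [ 532.2 -377.8   60. ]
```

Right end is up at 117 mm, left at 90. Sorter origin is about (570,-253) with yaw about -17°. So I press on the right at about (550,-320), then push the ball at about (457,-218) along +x of the sorter.

Request:
arm_command([
  {"offset": [0.043, -0.01, 0], "spin": 0},
  {"offset": [0.043, -0.01, 0], "spin": 0},
  {"offset": [0.043, -0.01, 0], "spin": 0},
  {"offset": [0.043, -0.01, 0], "spin": 0},
  {"offset": [0.043, -0.01, 0], "spin": 0},
], jaw=0)

```text
time_s: 1.72
ee_pos: [366.0, -433.7, 228.0]
ee_rot: [180.0, -0.0, 17.7]
force: [-0.4, -1.0, -0.2]
gripper_width: 44.1
gripper_force: 0.0
```

Request:
arm_command([
  {"offset": [0.043, -0.01, 0], "spin": 0},
  {"offset": [0.043, -0.01, 0], "spin": 0},
  {"offset": [0.043, -0.01, 0], "spin": 0},
  {"offset": [0.043, -0.01, 0], "spin": 0},
  {"offset": [0.039, -0.012, 0], "spin": 0},
])

```text
time_s: 2.35
ee_pos: [551.3, -319.7, 227.9]
ee_rot: [180.0, -0.0, 17.8]
force: [-0.7, 0.1, 0.8]
gripper_width: 0.6
gripper_force: 0.0
```

Request:
arm_command([
  {"offset": [0, 0, 0], "spin": 0.15},
  {"offset": [0, 0, 0], "spin": 0.15},
  {"offset": [0, 0, 0], "spin": 0.15},
  {"offset": [0, 0, 0], "spin": 0.15},
  {"offset": [0, 0, 0], "spin": 0},
])

```text
time_s: 2.98
ee_pos: [549.9, -320.6, 227.9]
ee_rot: [180.0, 0.0, -16.5]
force: [0.1, -1.2, 0.1]
gripper_width: 0.5
gripper_force: 0.0
```

Request:
arm_command([
  {"offset": [0, 0, 0.03], "spin": 0},
  {"offset": [0, 0, 0.03], "spin": 0},
  {"offset": [0, 0, 0.02], "spin": 0},
  {"offset": [0, 0, 0.008], "spin": 0},
  {"offset": [0, 0, 0.006], "spin": 0},
])

```text
time_s: 3.6
ee_pos: [550.2, -320.9, 134.2]
ee_rot: [180.0, -0.1, -16.6]
force: [-0.3, -0.7, 0.6]
gripper_width: 0.2
gripper_force: 0.3
```

Request:
arm_command([
  {"offset": [0, 0, 0.005], "spin": 0},
  {"offset": [0, 0, 0.005], "spin": 0},
  {"offset": [0, 0, 0.005], "spin": 0},
  {"offset": [0, 0, 0.005], "spin": 0},
  {"offset": [0, 0, 0], "spin": 0},
])

```text
time_s: 4.22
ee_pos: [549.7, -320.4, 113.4]
ee_rot: [-180.0, 0.1, -16.6]
force: [0.5, 0.2, 0.5]
gripper_width: 0.4
gripper_force: 0.0
```

Request:
arm_command([
  {"offset": [0, 0, 0.005], "spin": 0},
  {"offset": [0, 0, 0], "spin": 0},
  {"offset": [0, 0, -0.03], "spin": 0},
  {"offset": [0, 0, -0.04], "spin": 0},
  {"offset": [0, 0, -0.04], "spin": 0},
])

```text
time_s: 4.85
ee_pos: [549.8, -320.6, 220.1]
ee_rot: [180.0, 0.0, -16.6]
force: [0.8, 0.2, 0.4]
gripper_width: 0.5
gripper_force: 0.0
```

```bash
python3 - <<'E'
from h import *
im,d=env.grab_frame('side'); cv2.imwrite('pics/side1.png',im[140:360,150:450].repeat(2,0).repeat(2,1))
im,d=env.grab_frame('top'); v,u=np.mgrid[0:480,0:640]; P=unproj('top',u,v,d)
for px in ((283,192),(290,192),(299,270)): print(px,P[px[1],px[0]].round(1))
b=P[258:288,287:312].reshape(-1,3); b=b[(b[:,2]>140)&(b[:,2]<155)]; print(len(b),b.mean(0))
s=env.state(); print(s['time_s'],s['ee_pos'],s['ee_rot'])
R=Ro.from_euler('xyz',s['ee_rot'],degrees=True).as_matrix()
a=np.radians(-16.9); tgt=np.array([570,-253])+np.array([np.cos(a),np.sin(a)])*-185
print(tgt, R.T@(np.r_[tgt,s['ee_pos'][2]]-s['ee_pos']))
E
```

```text
(283, 192) [ 515.7 -245.3  607.2]
(290, 192) [ 515.7 -249.8  607.1]
(299, 270) [ 463.  -216.7  147.7]
259 [ 456.28783718 -219.1702248   145.88335513]
4.95 [ 552.19390196 -321.99687917  224.5492953 ] [179.84042514  -0.59779683 -16.62738868]
[ 392.98948695 -199.22009418] [-187.66934972  -72.08147526   -2.15888623]
```

View pics/side1.png

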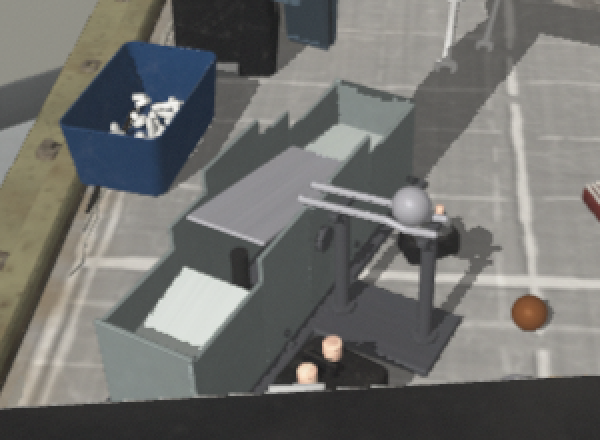

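The gate now rests with its left end up (crop: raised deck end at about (230,225)), and the ball is still in its dip at (411,206). I move behind the ball.

Request:
arm_command([
  {"offset": [-0.037, -0.0147, 0], "spin": 0},
  {"offset": [-0.037, -0.0147, 0], "spin": 0},
  {"offset": [-0.037, -0.0147, 0], "spin": 0},
  {"offset": [-0.037, -0.0147, 0], "spin": 0},
  {"offset": [-0.037, -0.0147, 0], "spin": 0},
])

```text
time_s: 5.58
ee_pos: [392.2, -196.3, 218.3]
ee_rot: [-180.0, 0.1, -16.6]
force: [0.6, -0.4, 0.1]
gripper_width: 0.4
gripper_force: 0.0
```

Request:
arm_command([
  {"offset": [0, 0, 0], "spin": 0},
  {"offset": [0, 0, 0.02], "spin": 0},
  {"offset": [0, 0, 0.02], "spin": 0},
  {"offset": [0, 0, 0], "spin": 0},
  {"offset": [0, 0, 0], "spin": 0},
])

```text
time_s: 6.2
ee_pos: [394.5, -197.8, 179.3]
ee_rot: [180.0, -0.1, -16.6]
force: [-0.3, 0.8, 0.0]
gripper_width: 0.7
gripper_force: 0.0
```

```bash
python3 - <<'E'
from h import *
im,d=env.grab_frame('top'); v,u=np.mgrid[0:480,0:640]; P=unproj('top',u,v,d)
for px in ((283,192),(290,192),(325,205),(360,210),(375,205)): print(px,P[px[1],px[0]].round(1))
s=env.state(); print(s['time_s'],s['ee_pos'],s['ee_rot'])
R=Ro.from_euler('xyz',s['ee_rot'],degrees=True).as_matrix()
a=np.radians(-16.9); X=np.array([np.cos(a),np.sin(a)])
for x0 in ([570,-253],np.array([456.3,-219])+118*X):
    tgt=np.array(x0)+X*-185
    print(tgt, R.T@(np.r_[tgt,146]-s['ee_pos']))
E
```

```text
(283, 192) [ 585.3 -189.   118.5]
(290, 192) [ 585.4 -199.8  116.7]
(325, 205) [ 566.1 -254.5  104.6]
(360, 210) [ 559.  -310.4   93.5]
(375, 205) [ 567.6 -334.8   88.2]
6.25 [ 394.48560133 -197.76022866  179.57218423] [ 1.79978498e+02 -8.47424044e-02 -1.66334012e+01]
[ 392.98948695 -199.22009418] [-1.06528194  1.81443849 33.57132865]
[ 392.19348987 -199.52295303] [-1.74127804  2.33247658 33.57052323]
```

Request:
arm_command([
  {"offset": [0, 0.002, 0.015], "spin": 0},
  {"offset": [0, 0, 0.015], "spin": 0},
  {"offset": [0, 0, 0.003], "spin": 0},
  {"offset": [0, 0, 0], "spin": 0},
  {"offset": [0, 0, 0], "spin": 0},
])

```text
time_s: 6.88
ee_pos: [393.7, -199.5, 146.7]
ee_rot: [180.0, -0.1, -16.6]
force: [-0.3, 0.2, -0.1]
gripper_width: 0.8
gripper_force: 0.0
```

Request:
arm_command([
  {"offset": [0.01, 0, 0], "spin": 0},
  {"offset": [0.01, 0, 0], "spin": 0},
  {"offset": [0.006, 0, 0], "spin": 0},
  {"offset": [0.003, 0, 0], "spin": 0},
  {"offset": [0, 0, 0], "spin": 0},
])

```text
time_s: 7.5
ee_pos: [421.0, -207.5, 145.8]
ee_rot: [180.0, 0.0, -16.6]
force: [-0.3, 0.4, -0.9]
gripper_width: 0.4
gripper_force: 0.0
```

```bash
python3 - <<'E'
from h import *
im,d=env.grab_frame('side'); cv2.imwrite('pics/side2.png',im[180:320,260:460].repeat(4,0).repeat(4,1))
s=env.state(); print(s['time_s'],s['ee_pos'],s['ee_rot'],s['force'])
E
```

```text
7.55 [ 420.76114112 -207.37827599  145.80123595] [-1.79999639e+02  3.11884549e-02 -1.66217589e+01] [-0.93472227  0.56295731 -0.52911707]
```

View pics/side2.png

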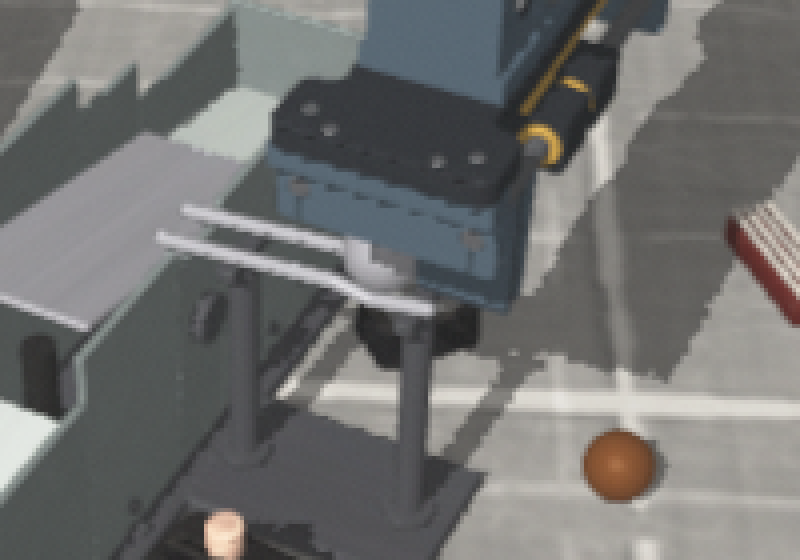

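The ball, at about (375,260) in the crop, is still in the dip, with the fingers just behind it. Now I push slowly.

Request:
arm_command([
  {"offset": [0.006, 0, 0], "spin": 0},
  {"offset": [0.006, 0, 0], "spin": 0},
  {"offset": [0.006, 0, 0], "spin": 0},
  {"offset": [0.006, 0, 0], "spin": 0},
  {"offset": [0.006, 0, 0], "spin": 0},
])

```text
time_s: 8.18
ee_pos: [450.3, -216.2, 146.0]
ee_rot: [180.0, -0.0, -16.6]
force: [0.1, 0.9, -0.6]
gripper_width: 0.5
gripper_force: 0.0
```

Request:
arm_command([
  {"offset": [0.004, 0, 0], "spin": 0},
  {"offset": [0, 0, 0], "spin": 0},
  {"offset": [-0.02, 0, 0], "spin": 0},
  {"offset": [-0.03, 0, 0], "spin": 0},
  {"offset": [-0.02, 0, 0], "spin": 0},
])

```text
time_s: 8.8
ee_pos: [385.0, -196.6, 145.8]
ee_rot: [-180.0, 0.1, -16.6]
force: [0.3, -0.5, -0.1]
gripper_width: 0.8
gripper_force: 0.0
```

Request:
arm_command([
  {"offset": [0, 0, -0.03], "spin": 0},
  {"offset": [-0.03, 0, -0.04], "spin": 0},
  {"offset": [-0.03, 0, -0.03], "spin": 0},
  {"offset": [0, 0, 0], "spin": 0},
  {"offset": [0, 0, 0], "spin": 0},
])

```text
time_s: 9.43
ee_pos: [329.0, -180.0, 245.4]
ee_rot: [-180.0, 0.0, -16.6]
force: [0.0, -0.0, -1.0]
gripper_width: 0.7
gripper_force: 0.0
```

```bash
python3 - <<'E'
from h import *
im,d=env.grab_frame('top'); cv2.imwrite('pics/top3.png',im[130:350,200:500].repeat(2,0).repeat(2,1))
print([(np.round(r['bbox']).tolist(),round(r['score'],2)) for r in env.boxes_of('top','ball_center')[:5]])
s=env.state(); print(s['time_s'],s['ee_pos'])
E
```

```text
[([249.0, 313.0, 277.0, 342.0], 0.71), ([414.0, 206.0, 428.0, 229.0], 0.69), ([274.0, 168.0, 380.0, 242.0], 0.53)]
9.525 [ 329.045361   -179.92978994  244.80119483]
```

View pics/top3.png

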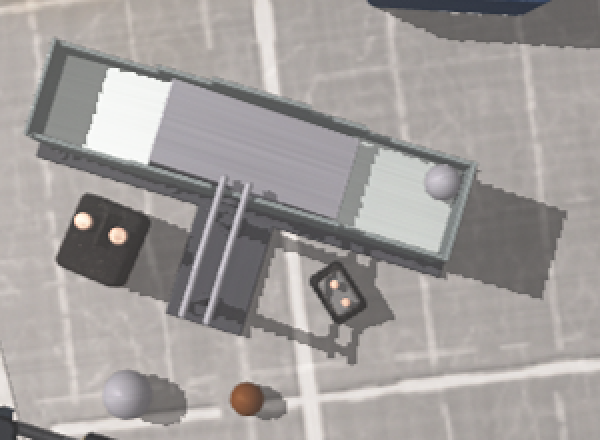

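The ball lies in the right tray at about (442,181) in the crop. The contactor and connector are where they were, and the gate still rests left end up. I'll let the ball settle, then hand in.

Request:
arm_command([
  {"offset": [0, 0, 0], "spin": 0},
  {"offset": [0, 0, 0], "spin": 0},
  {"offset": [0, 0, 0], "spin": 0},
  {"offset": [0, 0, 0], "spin": 0},
  {"offset": [0, 0, 0], "spin": 0},
])

```text
time_s: 10.15
ee_pos: [328.9, -180.0, 246.0]
ee_rot: [180.0, -0.0, -16.6]
force: [-1.9, -1.4, 0.1]
gripper_width: 0.4
gripper_force: 0.0
```

Request:
arm_command([
  {"offset": [0, 0, 0], "spin": 0},
  {"offset": [0, 0, 0], "spin": 0},
  {"offset": [0, 0, 0], "spin": 0},
  {"offset": [0, 0, 0], "spin": 0},
  {"offset": [0, 0, 0], "spin": 0},
])

```text
time_s: 10.78
ee_pos: [328.9, -180.0, 246.0]
ee_rot: [180.0, -0.0, -16.6]
force: [-0.4, 0.4, 0.2]
gripper_width: 0.6
gripper_force: 0.0
```

```bash
python3 - <<'E'
from h import *
env.grab_frame('top'); print([(np.round(r['bbox']).tolist(),round(r['score'],2)) for r in env.boxes_of('top','ball_center')[:5]])
print(env.job_done())
E
```

```text
[([413.0, 206.0, 431.0, 229.0], 0.82), ([317.0, 320.0, 335.0, 340.0], 0.63), ([251.0, 315.0, 279.0, 340.0], 0.56)]
the job is handed in; nothing more can be done
None
```

The gate was rocked over first (right end pressed down), then the ball was pushed out of its dip and came to rest in the right tray; I handed the job in at about 11 s, with the contactor and connector still in place and the arm clear.

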